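# Set down the raised levelling foot of a kitchen scale

### The job

The platform scale on the slate rocks because one of its two front levelling feet has been wound up clear of the cork disc it should stand on. Turn the wing screw of that foot clockwise (seen from above) until its rubber pad just stands on the cork, without squashing the rubber, then let go. The other front foot is already right: leave its wing screw as it is.

Things in the scene. Friction and masses are not known exactly. Their poses are not given: they have to be found in the camera images.
- wing_a (a joint): Wing screw of the wound-up foot (left or right front foot). Rad: 0 = fully up, grows as the wing turns clockwise seen from above; wing and foot sink together 6 mm per rad. At 1.40 the rubber pad (38 mm across) just touches the 6 mm thick cork disc on the slate; starts at 0.15 to 0.60 (pad 5 to 7.5 mm above it). Friction 0.06 N m, stays where left; past 1.40 the pad is squashed (about 5 N per mm).
- wing_a_grip (a point): Centre of that wing: upright steel bar 48 mm long (x), 12 thick (y), 28 high (z), on a vertical spindle, about 100 mm above the slate when the foot is down, up to 8 mm more when up. Grip across the thickness from above, turn about the vertical here. Foot just down = wing parallel to the scale's front edge; it starts 0.8 to 1.25 rad short of that. Below it: round boss 38 mm across, top at 59 mm.
- wing_b (a joint): Wing screw of the other front foot, same shape and measures, already set: about 1.40, wing parallel to the scale's front edge, pad on its cork disc.
- scale: Low grey platform scale, steel plate on top, 170 mm deep (x), 200 wide (y), top 60 mm above the slate; a jam jar (64 across, 109 high) stands on it. Heavy, cannot be pushed. Origin on the slate under its centre; x points from its front (display) to its back, y along its front edge. Front feet at x = -50, y = +130 and -130 mm, on arms sticking out left and right.

How it is judged:
At the end, for the whole second after the job is handed in: The raised foot's wing screw rests between 1.20 and 1.65 rad (1.40 = just touching; pad at most 1.2 mm above the cork disc and pressed at most 1.5 mm), the other foot's wing screw also still between 1.20 and 1.65 rad (value of joint wing_a between 1.2 and 1.65 rad and velocity of joint wing_a between -0.1 and 0.1 rad/s and value of joint wing_b between 1.2 and 1.65 rad).
It fails at once if the rubber of the raised foot is squashed (wing screw turned more than 0.4 rad past first touch) (value of joint wing_a above 1.8 rad).
It fails at once if the wing screw of the other foot is turned (by more than about 0.2 rad) (value of joint wing_b below 1.17 rad or value of joint wing_b above 1.65 rad).
It also fails if it takes over 29 s, if anything falls off the work surface, if the arm or the gripper's body presses on something with over 40 N, if the wrist force passes 120 N, or if a joint passes its speed limit or range.

### The arm

A 7-joint arm with a two-finger parallel gripper is mounted at the origin on a cart in front of the work surface, level with it; the furniture and walls round the work are solid. World frame = base frame: x ahead of the robot, y to its left, z up, the work surface at z = 0. Lengths are in m, angles in rad, forces in N, time in s.
With the tool pointing down it reaches from about 0.4 to 0.875 m from the base axis. Payload 19.3 kg.
Tool frame: the origin (TCP) lies on the centre line of the jaws, within the pads' length; the fingertips stand 22 mm ahead of it and the grasp point (between the pads) lies 3 mm ahead of it; z points along the fingers, y is the line along which they close (so a half turn about z gives the same grasp; the last joint's range is limited). The gripper opens to 85 mm and grips with 20 to 120 N. Pads are 22 mm wide; open, the fingers measure 114 mm over their backs; the gripper's body (76 mm by 85 mm) begins 54 mm behind the grasp point. The pads swing forward as they close: fully open they stand 13 mm farther back than shut.
Start: joints at [-1.233, 0.521, -0.036, 1.599, 0.021, 1.021, -0.113], TCP at [0.248, 0.574, 0.253] pointing down, gripper open.
Joint ranges: [-2.91, 2.91], [-0.3, 2.13], [-1.5, 1.42], [0.17, 2.43], [-1.26, 4.41], [0.16, 1.93], [-2.52, 2.52]. Speed limits (rad/s): [1.89, 1.89, 2.39, 2.39, 3.01, 3.01, 3.01].

### API

Orientations are given as a unit quaternion [w, x, y, z].
In Python, from rig import get_obs, camera, get_calibration, sign_off, outline_of gives the robot as it stands.
- The arm moves only by the tool jog_arm, never from a script. Its argument "plan" is a list of rows, each a list of 2 entries, a list of its own where there are three numbers: the shift along the tool's x, y, z in cm, then the turn, a rotation vector about the tool's x, y, z in rad. A call has 1 to 8 rows; each row shifts and turns the commanded pose from where the row before left it, along the tool's axes as they then stand; what a row does not reach is not made up. A row lasts 1/12 s, in which the tool goes at most 41.7 mm and 7.16 degrees, less where a joint would pass 70% of its speed; a pose out of reach is approached as far as the arm can. A call with a gripper value outside its range is refused whole. "grip" is the finger opening in cm, from 0 to 8.54, set as the call begins (left out, the last holds). The fingers move at their own pace and stop on an object; the grip force is fixed at half the most. Time passes only in rows, so rows that do not move let the fingers close. It gives the time, the measured TCP pose, the force, the opening and the grip force at its end, in the units of the state.
- get_obs(): the state, without advancing time (a new reading comes with each control period).
- camera(name): name is "side" or "top" or "wrist"; returns the picture (384x512x3 uint8, red, green, blue); there is no depth.
- get_calibration(name): a dict with "fx", "fy", "cx", "cy" (pixels), "origin" and "attitude" of the camera in the world; the wrist camera has in their place "T_tool_cam" (4x4, takes a point from camera to tool coordinates, whose origin is the TCP and whose axes are the flange's). Camera axes: x right, y up, looking along -z (the intrinsics and any distortion apply to the point x, -y, -z); pixel columns grow to the right and rows downward; lengths in m; the calibration is good to about 2 mm. A picture is of the moment at which its call begins: read the wrist's pose just before it. get_calibration takes no time and is no camera call.
- sign_off(): hands the job in; it is judged then, once.
Trained networks look in the newest picture that a camera, given by its name, has taken for a name from the list of things; names that differ only in an ending like _2 or _b are one class to them, and where a whole thing is asked for, a point or a joint stands for the part that bears it (a point fixed in the world has none). Each returns a list of dicts, best first, with "conf" (0 to 1); they miss things now and then, are a little off and sometimes report something else, mostly with a low value. They report only what shows in the picture. A call takes as long as a camera call.
- outline_of(camera, label): "pixels" (384x512 bool, what is visible of it) and "position" ([row, column] in pixels, amid what is visible of it).
The state is a dict: "clock": time; "q": joint angles; "qd": joint speeds; "joint_torque": joint torques, N m; "tcp_pos": TCP position; "tool_rot": TCP orientation; "ft_force": force on the tool from outside, world axes, zero at the start; "moment": the same for the moment, N m; "width": finger opening in m; "gripper_force": force on a finger pad.
Only numpy, scipy, OpenCV 4.12 (cv2) and the standard library are available. Lean on these libraries where they do the work, as an engineer would, in place of code of your own. Each camera call takes 0.05 s, during which the arm holds its last target. There are 200 camera calls.

## Working session

There is one attempt and no reset: what is moved stays moved. The work goes in short steps, Python scripts to look and compute and a tool call to move; the robot and the scene stay as the last step left them, time stands still between calls to the robot, and variables do not carry over. Pictures are saved under pics/ and viewed, at most 10 in all, crops included, and the job is handed in when it is done.

Besides the shell and the picture viewer there is one more tool, called after "Call:" in YAML: its name, and indented under it one key for each argument. jog_arm: Moves the arm, as the interface text tells. Its arguments: {"type":"object","properties":{"plan":{"type":"array","items":{"type":"array"}},"grip":{"type":"number"}},"required":["plan"]}

```bash
mkdir -p pics; ls
python3 - <<'E'
from rig import *
import cv2,numpy as np
s=get_obs();print(s)
ims=[]
for c in ["top","side"]:
    im=camera(c);ims.append(im[:,:,::-1])
    for l in ["wing_a","scale"]:
        for d in outline_of(c,l):
            print(c,l,round(d["conf"],2),d["position"],d["pixels"].sum())
    print(c,get_calibration(c))
print(get_calibration("wrist"))
cv2.imwrite("pics/a.png",ims[0]);cv2.imwrite("pics/b.png",ims[1])
E
```

```text
pics
{'clock': 0.0, 'q': array([-1.23317928,  0.52199572, -0.03631822,  1.60005844,  0.021196  ,
        1.02110857, -0.11277238]), 'qd': array([ 0.00092344, -0.00227268, -0.00111001, -0.00149776,  0.00050582,
       -0.00093757, -0.00017249]), 'joint_torque': array([-1.40888584e-03, -9.27107477e+01,  1.97915688e+00, -3.69949257e+01,
        1.77501712e-02,  7.95638800e-03,  2.72771587e-05]), 'tcp_pos': array([0.24778167, 0.57341095, 0.25271917]), 'tool_rot': array([-7.66003001e-05,  2.02494214e-01,  9.79283280e-01, -5.87619429e-04]), 'ft_force': array([-0.47641451,  0.22778982,  0.07944649]), 'moment': array([-0.03262528,  0.05356303, -0.03500291]), 'gripper_force': 0.0, 'width': 0.08551157700222616}
top wing_a 0.74 [184.7, 183.8] 266
top wing_a 0.63 [206.4, 334.3] 227
top scale 0.91 [188.7, 250.2] 9035
top {'fx': 494.75172554909994, 'fy': 494.75172554909994, 'cx': 249.35175927899618, 'cy': 194.4371349283051, 'origin': array([0.36624134, 0.08696983, 0.9377599 ]), 'attitude': array([ 0.7093563 ,  0.05345557, -0.08367621, -0.69782121])}
side wing_a 0.82 [226.0, 290.0] 416
side wing_a 0.43 [160.3, 231.5] 165
side scale 0.7 [212.0, 266.5] 4126
side {'fx': 385.29458998202756, 'fy': 385.29458998202756, 'cx': 253.88790902408672, 'cy': 188.31248793394735, 'origin': array([ 0.16446253, -0.51828505,  0.55749901]), 'attitude': array([ 0.85143212,  0.4454646 , -0.13024519, -0.24425564])}
{'fx': 266.4837720586765, 'fy': 266.4837720586765, 'cx': 250.5309866332933, 'cy': 198.32285524993407, 'T_tool_cam': array([[-1.71223092e-05,  9.66323963e-01,  2.57328580e-01,
         6.52610545e-02],
       [ 9.99999989e-01,  5.36027129e-05, -1.34750975e-04,
        -2.52808169e-04],
       [-1.44006606e-04,  2.57328575e-01, -9.66323954e-01,
        -1.20230803e-01],
       [ 0.00000000e+00,  0.00000000e+00,  0.00000000e+00,
         1.00000000e+00]])}
```

Run:
```python
import cv2,numpy as np
a=cv2.imread("pics/a.png");b=cv2.imread("pics/b.png")
cv2.imwrite("pics/c.png",cv2.resize(a[100:280,140:380],None,fx=3.3,fy=3.3,interpolation=2))
```

```text
(no output)
```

View pics/c.png

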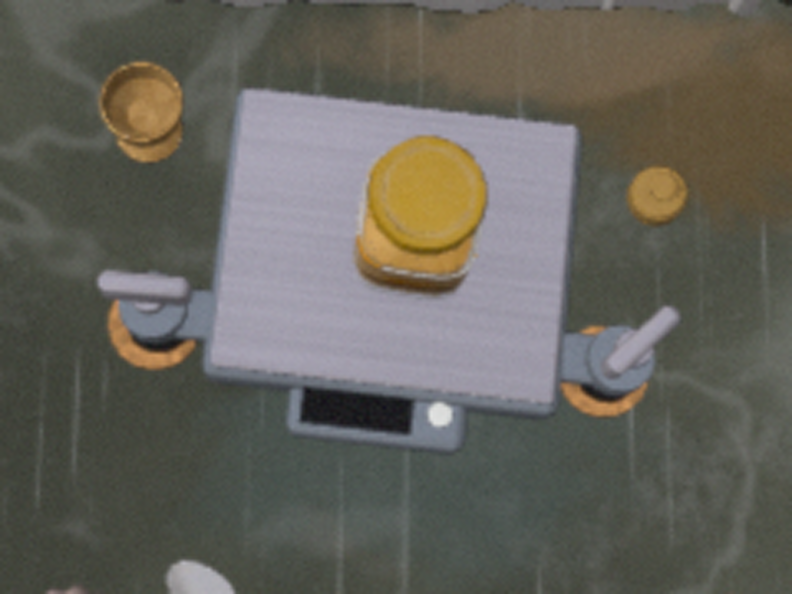

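View pics/b.png

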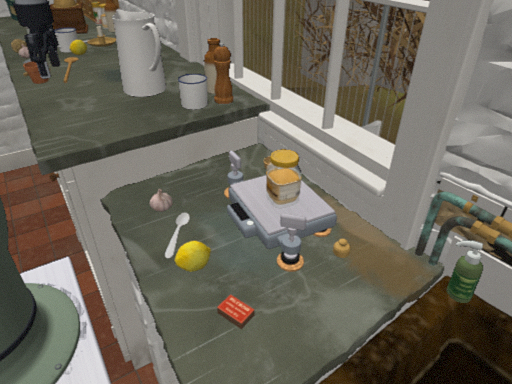

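The right foot (crop 630,345; full image about 334,206) is the wound-up one. The left wing (full image 184,185) is parallel to the front edge.

```bash
cat > h.py <<'E'
from rig import *
import cv2,numpy as np
from scipy.spatial.transform import Rotation as R
def rot(q): return R.from_quat([q[1],q[2],q[3],q[0]]).as_matrix()
def cam(c,s=None):
    k=get_calibration(c)
    if c!="wrist": return k,rot(k["attitude"]),k["origin"]
    T=k["T_tool_cam"];A=rot(s["tool_rot"])
    return k,A@T[:3,:3],A@T[:3,3]+s["tcp_pos"]
def bp(uv,z,K):
    k,A,o=K;uv=np.atleast_2d(uv)
    d=np.c_[(uv[:,0]-k["cx"])/k["fx"],-(uv[:,1]-k["cy"])/k["fy"],-np.ones(len(uv))]@A.T
    return o+d*((z-o[2])/d[:,2])[:,None]
def ends(mask,z,K):
    r,c=np.nonzero(mask);p=bp(np.c_[c,r],z,K)[:,:2]
    (cx,cy),(w,h),a=cv2.minAreaRect((p*1000).astype(np.float32))
    if w<h:a+=90;w,h=h,w
    return np.round([cx,cy,w,h],1),round((a+90)%180-90,1)
E
python3 - <<'E'
from h import *
camera("top");K=cam("top")
for l,z in [("wing_a",.12),("scale",.06)]:
    for d in outline_of("top",l):
        if d["conf"]>.3: print(l,d["conf"],d["position"],ends(d["pixels"],z,K))
camera("side");K=cam("side")
for d in outline_of("side","wing_a"):
    print("side",d["conf"],d["position"],bp(d["position"][::-1],.107,K))
# scale plate corners from crop (u,v)
px=np.array([[243,90],[577,127],[553,410],[208,372]])/3.3+[140,100]
p=bp(px,.06,cam("top"))[:,:2];print(p,p.mean(0))
e=p[3]-p[2]+p[0]-p[1];print("y-axis dir",np.degrees(np.arctan2(e[1],e[0])),np.linalg.norm(p[3]-p[2]),np.linalg.norm(p[0]-p[3]))
y=e/np.linalg.norm(e);x=np.array([y[1],-y[0]])
print("feet",p.mean(0)-.05*x+.13*y,p.mean(0)-.05*x-.13*y)
E
```

```text
wing_a 0.48 [206.3, 333.1] (array([514.5, -89.6,  50.7,  19. ]), -44.9)
scale 0.86 [188.5, 252.4] (array([562.8,  33.4, 228.5, 194.1]), 84.9)
side 0.95 [223.9, 293.1] [[ 0.51236158 -0.10174418  0.107     ]]
side 0.72 [157.3, 232.6] [[0.53753886 0.16498491 0.107     ]]
[[ 0.66480798  0.11808483]
 [ 0.64806124 -0.07047922]
 [ 0.48690424 -0.0551268 ]
 [ 0.50426822  0.13285306]] [0.57601042 0.03133297]
y-axis dir 84.8237623547447 0.18878011755817198 0.16121760551847403
feet [0.53794287 0.16531379] [ 0.51448578 -0.0936259 ]
```

Run:
```python
from h import *
K=cam("side")
for n,uv in dict(pitcher=(145,92),mug=(192,105),hammer=(70,75),lowedge=(110,205),topedge=(60,165)).items():
    print(n,[bp(uv,z,K)[0,:2].round(2) for z in (0,.1,.2)])
k,A,o=K
c=A.T@(get_obs()["tcp_pos"]-o);print("tcp px",k["cx"]-k["fx"]*c[0]/c[2],k["cy"]+k["fy"]*c[1]/c[2])
camera("top");K=cam("top");print(bp([(0,192),(511,192),(256,0)],0,K))
```

```text
pitcher [array([0.58, 0.96]), array([0.51, 0.69]), array([0.43, 0.43])]
mug [array([0.69, 0.74]), array([0.59, 0.51]), array([0.5 , 0.29])]
hammer [array([0.37, 1.33]), array([0.34, 1.  ]), array([0.3 , 0.67])]
lowedge [array([0.27, 0.28]), array([0.25, 0.14]), array([ 0.23, -0.  ])]
topedge [array([0.2 , 0.54]), array([0.19, 0.35]), array([0.19, 0.16])]
tcp px 50.41953337193223 67.71579149076656
[[ 5.46064542e-01  5.20122010e-01  0.00000000e+00]
 [ 5.66879974e-01 -4.71305234e-01  0.00000000e+00]
 [ 9.66909094e-01  3.88783179e-02  1.11022302e-16]]
```

View pics/a.png

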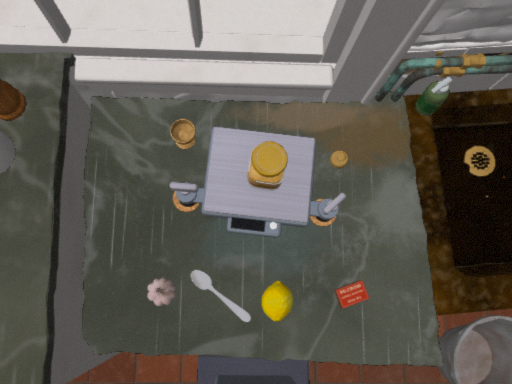

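The top view shows the scale, with the jar behind the display and clear space above the path from the left. The counter on the left is low enough at the current height.

Call:
jog_arm:
  plan:
    - [[-2.8,-2.8,0],[0,0,0]]
    - [[-2.8,-2.8,0],[0,0,0]]
    - [[-2.8,-2.8,0],[0,0,0]]
    - [[-2.8,-2.8,0],[0,0,0]]
    - [[-2.8,-2.8,0],[0,0,0]]
    - [[-2.8,-2.8,0],[0,0,0]]
    - [[-2.8,-2.8,0],[0,0,0]]
    - [[-2.8,-2.8,0],[0,0,0]]
  grip: 6

```text
clock: 1.27
tcp_pos: [0.365, 0.2775, 0.2535]
tool_rot: [0.0, 0.202, 0.979, 0.0]
ft_force: [1.9, -0.3, 0.5]
width: 0.0603
gripper_force: 0.0
```

Call:
jog_arm:
  plan:
    - [[-2.8,-2.8,0],[0,0,0]]
    - [[-2.8,-2.8,0],[0,0,0]]
    - [[-2.8,-2.8,0],[0,0,0]]
    - [[-2.8,-2.8,0],[0,0,0]]
    - [[-2.8,-2.8,0],[0,0,0]]
    - [[-2.8,-2.8,0],[0,0,0]]
    - [[-2.8,-2.8,0],[0,0,0]]
    - [[-2.8,-2.8,0],[0,0,0]]

```text
clock: 1.93
tcp_pos: [0.4819, -0.0172, 0.2536]
tool_rot: [0.0, 0.202, 0.979, 0.0]
ft_force: [1.7, -0.4, 0.2]
width: 0.06
gripper_force: 0.0
```

Call:
jog_arm:
  plan:
    - [[-2.8,-2.8,0],[0,0,0]]
    - [[-2.8,-2.8,0],[0,0,0]]
    - [[0,0,0],[0,0,0.1]]
    - [[0,0,0],[0,0,0.1]]
    - [[0,0,0],[0,0,0.1]]
    - [[0,0,0],[0,0,0.07]]
    - [[0,0,0],[0,0,0]]
    - [[0,0,0],[0,0,0]]

```text
clock: 2.6
tcp_pos: [0.5107, -0.0887, 0.2533]
tool_rot: [0.0, 0.378, 0.926, -0.0]
ft_force: [-0.7, 0.4, 1.2]
width: 0.0601
gripper_force: 0.0
```

Run:
```python
from h import *
s=get_obs();im=camera("wrist");K=cam("wrist",s)
print(s["clock"],s["tcp_pos"],s["q"],s["width"]);A=rot(s["tool_rot"]);print("x ang",np.degrees(np.arctan2(A[1,0],A[0,0])),A[:,2])
for l,z in [("wing_a",.12),("scale",.06)]:
    for d in outline_of("wrist",l):
        print(l,d["conf"],d["position"],ends(d["pixels"],z,K))
cv2.imwrite("pics/d.png",im[:,:,::-1])
```

```text
2.6 [ 0.51065899 -0.08866384  0.25333084] [-0.18583788  0.36647981  0.31636551  1.89164799 -0.14214556  0.90508609
  0.99465847] 0.06006017048014032
x ang 135.59213119778002 [ 8.37102821e-06 -6.54584773e-05 -9.99999998e-01]
wing_a 0.88 [198.5, 251.0] (array([516.5, -90. ,  48.1,  15.8]), -43.8)
scale 0.9 [126.4, 343.1] (array([564.9,  29.6, 221.2, 191.3]), 84.9)
```

View pics/d.png

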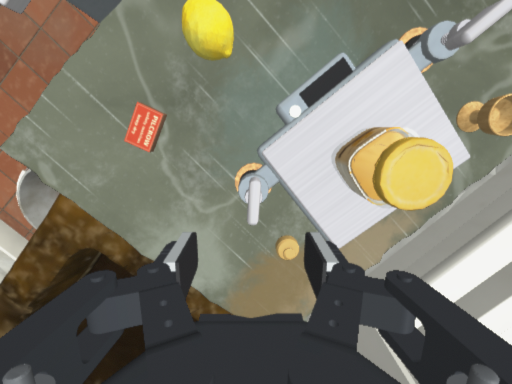

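The wrist view shows the wing at (252,200), nearly in line with the jaw centre (column 250). I'll come closer and look again.

Call:
jog_arm:
  plan:
    - [[-0.3,0,3],[0,0,0]]
    - [[-0.3,0,3],[0,0,0]]
    - [[0,0,2.3],[0,0,0]]
    - [[0,0,0],[0,0,0]]
    - [[0,0,0],[0,0,0]]

```text
clock: 3.17
tcp_pos: [0.5145, -0.0932, 0.1701]
tool_rot: [-0.001, 0.379, 0.925, -0.0]
ft_force: [0.3, -0.7, 0.7]
width: 0.0598
gripper_force: 0.0
```

Run:
```python
from h import *
s=get_obs();im=camera("wrist");K=cam("wrist",s);A=rot(s["tool_rot"])
print(s["clock"],s["tcp_pos"],s["width"])
for d in outline_of("wrist","wing_a")[:2]:
    r,cc=np.nonzero(d["pixels"])
    print(d["conf"],d["position"],cc.min(),cc.max(),r.min(),r.max())
    for z in (.107,.121):
        c,a=ends(d["pixels"],z,K);print(z,c,a,"tool:",A.T@(np.array([c[0]/1e3,c[1]/1e3,z])-s["tcp_pos"])*1000)
cv2.imwrite("pics/e.png",im[60:360,100:400,::-1].repeat(2,0).repeat(2,1))
```

```text
3.1667 [ 0.51451568 -0.09315657  0.17011292] 0.05980602076954141
0.73 [220.6, 254.4] 243 267 189 258
0.107 [519.4 -93.3  53.5  17.4] -40.3 tool: [-3.66692836  3.40642507 63.10362777]
0.121 [515.5 -89.8  49.4  16.1] -40.3 tool: [ 1.58656409  3.14765325 49.11099205]
```

View pics/e.png

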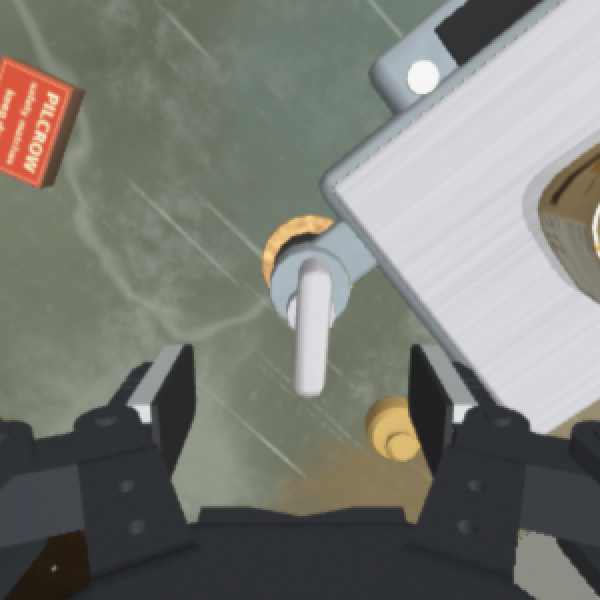

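The close view shows the wing upright (e: x 310–317, y 262–392), about 3 mm to the right of the jaw centre. The boss is at about (311,287).

Run:
```python
from h import *
s=get_obs();K=cam("wrist",s);A=rot(s["tool_rot"])
f=lambda e,z:(bp(np.array(e)/2+[100,60],z,K)-s["tcp_pos"])@A*1000
print("boss",f([[311,287]],.062),"wing far/near",f([[315,270],[309,394]],.122), "spindle",f([[310,308]],.09))
```

```text
boss [[ -0.87446377   4.14669957 109.69473967]] wing far/near [[ 22.17892848   4.27298342  49.66835997]
 [-22.66594766   2.47198491  49.7179481 ]] spindle [[-1.53409309  3.24836538 81.694545  ]]
```

Call:
jog_arm:
  plan:
    - [[-0.1,0.35,0],[0,0,0.03]]
    - [[0,0,2],[0,0,0]]
    - [[0,0,2],[0,0,0]]
    - [[0,0,2],[0,0,0]]
    - [[0,0,0],[0,0,0]]
    - [[0,0,0],[0,0,0]]

```text
clock: 3.77
tcp_pos: [0.5184, -0.0913, 0.1113]
tool_rot: [0.0, 0.393, 0.92, 0.0]
ft_force: [0.8, 0.6, -0.3]
width: 0.0602
gripper_force: 0.0
```

Call:
jog_arm:
  plan:
    - [[0,0,0],[0,0,0]]
    - [[0,0,0],[0,0,0]]
    - [[0,0,0],[0,0,0]]
    - [[0,0,0],[0,0,0]]
    - [[0,0,0],[0,0,0]]
    - [[0,0,0],[0,0,0]]
    - [[0,0,0],[0,0,0]]
    - [[0,0,0],[0,0,0]]
  grip: 0.6

```text
clock: 4.43
tcp_pos: [0.5183, -0.0917, 0.1114]
tool_rot: [0.001, 0.393, 0.919, 0.0]
ft_force: [-3.9, -1.8, 14.6]
width: 0.0149
gripper_force: 58.4
```

Run:
```python
from h import *
s=get_obs();A=rot(s["tool_rot"]);print(s["clock"],s["tcp_pos"],s["width"],s["ft_force"],s["moment"],"x ang",np.degrees(np.arctan2(A[1,0],A[0,0])))
```

```text
4.4333 [ 0.51833606 -0.09170499  0.1114165 ] 0.014941606492384258 [-3.94042632 -1.75193041 14.57049388] [-0.37711503  0.96200744 -0.08200806] x ang 133.68569771273252
```

Call:
jog_arm:
  plan:
    - [[0,0,0.06],[0,0,0.1]]
    - [[0,0,0.06],[0,0,0.1]]
    - [[0,0,0.06],[0,0,0.1]]
    - [[0,0,0.06],[0,0,0.1]]
    - [[0,0,0.06],[0,0,0.1]]
    - [[0,0,0.06],[0,0,0.1]]
    - [[0,0,0],[0,0,0]]
    - [[0,0,0],[0,0,0]]

```text
clock: 5.1
tcp_pos: [0.5189, -0.0914, 0.1078]
tool_rot: [0.001, 0.648, 0.762, 0.001]
ft_force: [-0.8, -0.8, 13.3]
width: 0.0154
gripper_force: 58.5
```

Run:
```python
from h import *
s=get_obs();A=rot(s["tool_rot"]);print(s["clock"],s["tcp_pos"],s["width"],s["ft_force"],s["moment"],"x ang",np.degrees(np.arctan2(A[1,0],A[0,0])))
im=camera("top");K=cam("top")
for d in outline_of("top","wing_a"): print(d["conf"],d["position"],ends(d["pixels"],.12,K))
im=camera("side")
cv2.imwrite("pics/f.png",cv2.resize(im[180:300,200:360,::-1],None,fx=5,fy=5,interpolation=2))
```

```text
5.1 [ 0.51892519 -0.09135963  0.10783539] 0.015412488208938774 [-0.77314349 -0.79596413 13.3496721 ] [-0.22349182  0.20179126 -0.12657386] x ang 99.28913983329849
0.68 [184.5, 183.7] (array([535.8, 163.1,  44.4,  19.5]), 85.9)
0.66 [207.0, 322.9] (array([512. , -74.5,  15.4,  10.3]), -88.9)
0.4 [188.1, 251.2] (array([549.4,  37.9, 207.9, 180.2]), 84.7)
```

View pics/f.png

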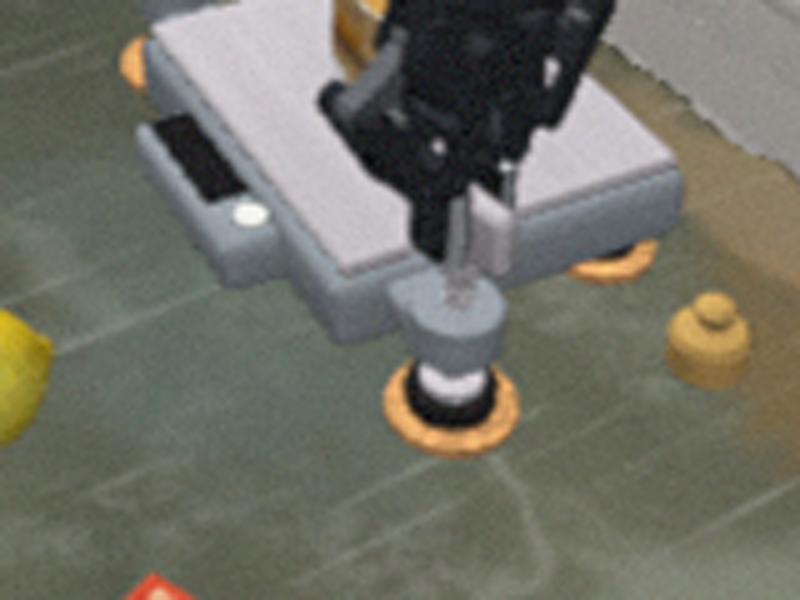

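The wing is held between the pads over the boss, with the pad still near its cork. About 0.25 rad is left.

Call:
jog_arm:
  plan:
    - [[0,0,0.06],[0,0,0.08]]
    - [[0,0,0.05],[0,0,0.08]]
    - [[0,0,0.04],[0,0,0.08]]
    - [[0,0,0],[0,0,0.01]]
    - [[0,0,0],[0,0,0]]
    - [[0,0,0],[0,0,0]]

```text
clock: 5.75
tcp_pos: [0.5191, -0.0914, 0.1064]
tool_rot: [0.001, 0.737, 0.676, 0.001]
ft_force: [0.7, -0.6, 11.4]
width: 0.0153
gripper_force: 58.5
```

Call:
jog_arm:
  plan:
    - [[0,0,0],[0,0,0]]
    - [[0,0,0],[0,0,0]]
    - [[0,0,0],[0,0,0]]
    - [[0,0,0],[0,0,0]]
    - [[0,0,0],[0,0,0]]
    - [[0,0,0],[0,0,0]]
  grip: 6

```text
clock: 6.25
tcp_pos: [0.5181, -0.0912, 0.1052]
tool_rot: [-0.0, 0.737, 0.676, -0.0]
ft_force: [-0.5, 0.0, 0.7]
width: 0.0601
gripper_force: 0.0
```

Call:
jog_arm:
  plan:
    - [[0,0,-2],[0,0,0]]
    - [[0,0,-2],[0,0,0]]
    - [[0,0,-2],[0,0,0]]
    - [[0,0,0],[0,0,0]]
    - [[0,0,0],[0,0,0]]

```text
clock: 6.67
tcp_pos: [0.5185, -0.0911, 0.1658]
tool_rot: [0.0, 0.737, 0.676, 0.001]
ft_force: [-0.3, -0.8, -0.7]
width: 0.0597
gripper_force: 0.0
```

Run:
```python
from h import *
s=get_obs();im=camera("wrist");K=cam("wrist",s);A=rot(s["tool_rot"])
print(s["clock"],s["tcp_pos"],s["width"],"x ang",np.degrees(np.arctan2(A[1,0],A[0,0])))
for d in outline_of("wrist","wing_a"): print(d["conf"],d["position"],ends(d["pixels"],.114,K))
cv2.imwrite("pics/g.png",im[60:360,100:400,::-1].repeat(2,0).repeat(2,1))
```

```text
6.6667 [ 0.51849292 -0.09112112  0.16583044] 0.059703197817912806 x ang 85.02980039057461
0.86 [217.3, 250.0] (array([518.5, -89. ,  49.3,  15.6]), 85.7)
```

View pics/g.png

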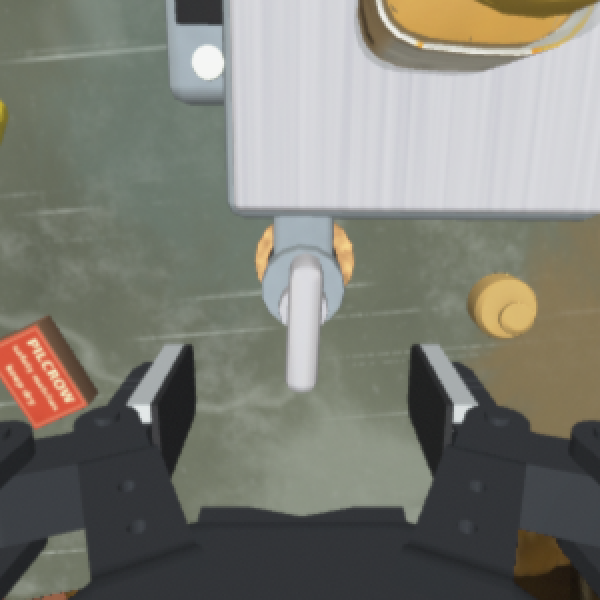

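The wing (e.g. 301,385 to 308,262) is parallel to the scale's front edge (vertical here) within about 3°, and the jaws are clear of it. Handing in.

```bash
python3 -c "from rig import *;print(sign_off())"
```

```text
the job is handed in; nothing more can be done
None
```

I turned the wing screw of the right front foot (the wound-up one) clockwise until its wing was parallel to the scale's front edge within about 3°, let go, and handed the job in at about 7 s; the left wing screw was never touched, and the hand-in returned no verdict.

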